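# Line up a heel over a cemented heel seat

### The job

The shoe on the jack stands bottom up with contact cement on its heel seat, and the cement grabs for good at the first touch. Pick the brown leather heel out of the tray, lift it over the rack of tools without touching the rack, and bring it level to about 6 mm above the cream-coloured heel seat, squarely in line with the seat's outline, straight edge towards the toe. Finish there, still holding it hovering: do not lower it or let go, touch neither shoe nor jack, and leave the black heel, the can and the jar where they are.

Things in the scene. Friction and masses are not known exactly. Their poses are not given: they have to be found in the camera images.
- heel: Brown leather heel, a loose solid block 56 mm long (x), 54 wide (y), 30 high, about 80 g, in the tray. Origin at the middle of its underside, z up, +x towards its straight front edge (the breast, at x = +28 mm, 54 mm wide); the back (-x) is rounded. Its sides are upright, flat and parallel from x = -6 to +28 mm: best gripped across y at about x = +8 mm.
- heel_breast (a point): Middle of the brown heel's flat front face, 28 mm ahead of its origin and 15 mm up.
- heel_black: A black heel of the same shape and size (56 x 54 x 30 mm), loose in the same tray, for another pair. Origin and axes as for the brown one. The two may lie either way about, some 115 mm or more apart centre to centre.
- tray: Shallow open plywood tray, 270 mm (x) x 180 mm (y), walls 18 mm high and 6 mm thick, fixed to the bench. Origin at the centre of its underside. The heels stand on its floor, about 6 mm above the bench. It lies on one side of the rack, the jack on the other; which side is which varies.
- jack: Cast-iron lasting jack fixed to the bench: base 130 x 100 mm, a column under the shoe's heel and an arm with a toe rest under its forepart. Origin on the bench, straight below the centre of the heel seat; +x towards the shoe's toe, z up.
- shoe: Brown shoe on its last, 255 mm long, up to 82 mm wide, fixed bottom up on the jack. Origin at the centre of the level heel seat, +x towards the toe, z up. The sole, 58 mm wide here, is level with the seat up to x = 34 mm, then climbs to 31 mm above it at the ball (x = 135 mm) and falls to 14 mm at the toe (x = 225 mm).
- heel_seat (a point): Centre of the cream-coloured cemented heel seat, at its upper face, level, 160 mm above the bench. Its outline is that of the heel (56 x 54 mm, straight edge towards the toe). Axes: x towards the toe, z up. The heel's origin and x axis belong straight above this point and along this x axis.
- rack: Wooden rack fixed to the bench between tray and jack, 220 mm (x) x 66 mm (y), with five awls and knives standing in it handles up, their tops at most 158 mm above the bench. Origin at the centre of its underside, x along its length.
- can: Cement can with an orange label, 72 mm in diameter, 95 mm high, standing loose beyond the far end of the rack. Origin at the centre of its underside. Leave it.
- tacks: Low jar with a brass lid, 60 mm in diameter, 45 mm high, standing loose beside the can. Origin at the centre of its underside. Leave it.

How it is judged:
On the way:
1. the brown heel is carried over the rack, above the tops of the tools (height (world z) of heel above 0.16 m and y of heel in the frame of rack between -0.033 and 0.033 m and x of heel in the frame of rack between -0.17 and 0.17 m), for 0.02 s.
At the end, for the whole second after the job is handed in: The fingers hold the brown heel still, its underside 1.5 to 11 mm above the heel seat, centre within 5 mm of the seat's centre, turned less than 0.12 rad from the shoe's line with the straight edge towards the toe, tilted less than 0.07 rad, touching neither shoe nor jack (horizontal distance between heel and heel_seat below 0.005 m and z of heel in the frame of heel_seat between 0.0015 and 0.011 m and angle between the x axis of heel and the x axis of heel_seat, either way round below 0.12 rad and x of heel_breast in the frame of heel_seat above 0.015 m and angle between heel's own z axis and vertical below 0.07 rad and height (world z) of heel above 0.16 m and linear speed of heel below 0.01 m/s and contact force between heel and the fingers above 1 N and contact force between heel and jack below 0.1 N); the arm keeps its last pose, push and grip.
It fails at once if the shoe or its jack is touched (contact force between jack and anything else above 0.2 N).
It fails at once if the rack or a tool in it is touched (contact force between rack and anything else above 0.5 N).
It fails at once if the black heel is disturbed (distance of heel_black from where it was at the start of the episode above 0.015 m).
It fails at once if the can is disturbed (distance of can from where it was at the start of the episode above 0.015 m).
It fails at once if the jar is disturbed (distance of tacks from where it was at the start of the episode above 0.015 m).
It also fails if it takes over 42 s, if anything falls off the work surface, if the arm or the gripper's body presses on something with over 40 N, if the wrist force passes 120 N, or if a joint passes its speed limit or range.

### The arm

A 6-joint arm with a two-finger parallel gripper is mounted at the origin on the work surface. World frame = base frame: x ahead of the robot, y to its left, z up, the work surface at z = 0. Lengths are in m, angles in rad, forces in N, time in s.
With the tool pointing down it reaches from about 0.3 to 0.875 m from the base axis. Payload 4.2 kg.
Tool frame: the origin (TCP) lies at the very end of the fingers, on their centre line; the grasp point (between the pads) lies 19 mm behind it; z points along the fingers, y is the line along which they close (so a half turn about z gives the same grasp; the last joint's range is limited). The gripper opens to 85 mm and grips with 20 to 120 N. Pads are 22 mm wide; open, the fingers measure 114 mm over their backs; the gripper's body (76 mm by 85 mm) begins 54 mm behind the grasp point. The pads swing forward as they close: fully open they stand 13 mm farther back than shut.
Start: joints at [1.316, 0.32, 1.565, -0, 1.257, -0.02], TCP at [0.134, 0.559, 0.231] pointing down, gripper open.
Joint ranges: [-3.11, 3.11], [-0.84, 2.01], [0.21, 2.61], [-1.34, 4.49], [0.05, 2.63], [-2.56, 2.56]. Speed limits (rad/s): [2.57, 2.57, 3.14, 3.14, 3.14, 3.14].

### API

Orientations are given as a rotation vector (axis times angle).
In Python, from plant import observe, eyes, workorder, boxes_of, trace, landmark_of gives the robot as it stands. The module is installed in compiled form; this text tells all that it offers.
- The arm moves only by the shell command python3 -m pendant 'ROWS' [FORCE]. ROWS is rows parted by semicolons, their numbers by spaces, 1 to 20 of them, each of 5 numbers: the opening from 0.0 (shut) to 1.0 (fully open), then dx, dy, dz in m, then a turn about the tool's z in rad; each row shifts and turns the commanded pose from where the row before left it, along the tool's axes as they then stand; what a row does not reach is not made up. A row lasts 1/10 s, in which the tool goes at most 0.05 m and 0.15 rad, less where a joint would pass 70% of its speed; a pose out of reach is approached as far as the arm can. The fingers move at their own pace and stop on an object; FORCE is the grip in N (left out, the last holds). Time passes only in rows, so rows that do not move let the fingers close. It prints the time, the measured TCP pose, the force, the opening and the grip force at its end.
- observe(): the state, without advancing time (a new reading comes with each control period).
- eyes.snapshot(name): name is "scene" or "top" or "wrist"; returns a dict with "frame" (400x640x3 uint8, red, green, blue), "z_map" (400x640 float32, m along the optical axis (not along the pixel's ray), 0 where there is no reading), "fx", "fy", "cx", "cy" (pixels), "R" (3x3) and "t" (3): a world point X has camera coordinates R X + t. Camera axes: x right, y down, z forward; pixel columns grow to the right and rows downward; lengths in m; the calibration is good to about 2 mm. The wrist camera is an equidistant fisheye: a pixel r from the principal point sees the ray r / f radians off the axis. A picture is of the moment at which its call begins.
- workorder.hand_in(): hands the job in; it is judged then, once.
Trained networks look in the newest picture that a camera, given by its name, has taken for a name from the list of things; names that differ only in an ending like _2 or _b are one class to them, and where a whole thing is asked for, a point or a joint stands for the part that bears it (a point fixed in the world has none). Each returns a list of dicts, best first, with "score" (0 to 1); they miss things now and then, are a little off and sometimes report something else, mostly with a low value. They report only what shows in the picture. A call takes as long as a camera call.
- boxes_of(camera, query): "rect" ([centre column, centre row, width, height] in pixels, round what is visible of it).
- trace(camera, query): "region" (400x640 bool, what is visible of it) and "rect" ([centre column, centre row, width, height] in pixels, round what is visible of it).
- landmark_of(camera, query): "position" ([column, row] in pixels: a listed point, or the origin of a listed thing).
The state is a dict: "clock": time; "q": joint angles; "qd": joint speeds; "effort": joint torques, N m; "ee_pos": TCP position; "tool_rot": TCP orientation; "ft_force": force on the tool from outside, world axes, zero at the start; "wrist_torque": the same for the moment, N m; "grip_width": opening from 0.0 (shut) to 1.0 (fully open); "gripper_force": force on a finger pad.
Only numpy, scipy, OpenCV 4.12 (cv2) and the standard library are available. Lean on these libraries where they do the work, as an engineer would, in place of code of your own. Each camera call takes 0.05 s, during which the arm holds its last target. There are 200 camera calls.

## Working session

There is one attempt and no reset: what is moved stays moved. The work goes in short steps, Python scripts to look and compute and a shell command to move; the robot and the scene stay as the last step left them, time stands still between calls to the robot, and variables do not carry over. Pictures are saved under pics/ and viewed, at most 10 in all, crops included, and the job is handed in when it is done.

```bash
mkdir -p pics
cat > h.py <<'E'
import numpy as np, cv2
from plant import observe, eyes, workorder, boxes_of, trace, landmark_of
def cloud(s):
    z=s["z_map"]; v,u=np.mgrid[:400,:640]
    C=np.stack([(u-s["cx"])/s["fx"]*z,(v-s["cy"])/s["fy"]*z,z],-1)
    return (C-np.array(s["t"]))@np.array(s["R"])   # R^T (C-t)
def save(n,im): cv2.imwrite("pics/"+n,cv2.cvtColor(im,cv2.COLOR_RGB2BGR))
E
python3 - <<'E'
from h import *
o=observe(); print(o)
for c in ["top","scene"]:
    s=eyes.snapshot(c); save(c+"0.png",s["frame"]); P=cloud(s); np.savez(c+"0.npz",P=P,**s)
    print(c,s["fx"],s["cx"],s["cy"],(-np.array(s["R"]).T@s["t"]).round(3))
    for n in ["heel","heel_black","shoe","rack","can","tacks","tray","jack"]:
        for d in trace(c,n)[:2]:
            m=d["region"]&(s["z_map"]>0); p=P[m]
            print(n,round(d["score"],2),np.round(d["rect"]),m.sum(),np.median(p,0).round(3) if m.any() else "",np.percentile(p,98,axis=0).round(3) if m.any() else "")
    for n in ["heel","heel_breast","heel_seat","heel_black","jack"]:
        for d in landmark_of(c,n)[:2]:
            a,b=np.round(d["position"]).astype(int); print("LM",n,round(d["score"],2),a,b,P[b,a].round(3))
E
```

```text
{'clock': 0.0, 'q': array([ 1.31597348e+00,  3.20311471e-01,  1.56567891e+00, -2.17344133e-05,
        1.25737704e+00, -2.00320695e-02]), 'qd': array([ 0.00062375, -0.00019846,  0.00014531, -0.00011754, -0.00082878,
       -0.00112867]), 'effort': array([-2.29922960e-03, -4.15519845e+01, -2.34158224e+01, -2.54657580e-04,
        8.46752257e-03,  2.76402773e-05]), 'ee_pos': array([0.13367294, 0.55876368, 0.23047105]), 'tool_rot': array([-3.67925237e-01, -3.11974820e+00,  2.76576077e-03]), 'ft_force': array([-0.61527992,  0.20126246, -0.0007866 ]), 'wrist_torque': array([-0.01923309,  0.00661154,  0.01423425]), 'gripper_force': 0.0, 'grip_width': 0.993018857249101}
top 412.8558419337118 323.6030202854953 200.24070132942785 [0.45  0.026 1.015]
heel 0.72 [416. 272.  27.  25.] 511 [ 0.431 -0.231  0.036] [ 0.454 -0.208  0.04 ]
heel_black 0.84 [424. 213.  26.  29.] 561 [ 0.564 -0.252  0.036] [ 0.595 -0.229  0.04 ]
shoe 0.75 [201. 177.  40. 123.] 3915 [0.634 0.238 0.182] [0.744 0.279 0.192]
rack 0.76 [321. 218.  32.  99.] 2552 [ 0.547 -0.004  0.078] [0.658 0.029 0.157]
rack 0.52 [200. 177.  
[... 1287 characters left out ...]
  0.076] [0.666 0.006 0.153]
can 0.72 [384. 263.  29.  43.] 1076 [0.793 0.052 0.085] [0.816 0.092 0.096]
tacks 0.63 [333. 282.  25.  30.] 569 [ 0.764 -0.066  0.043] [ 0.784 -0.038  0.047]
tray 0.78 [223. 247.  89. 106.] 5257 [ 0.509 -0.258  0.006] [ 0.636 -0.153  0.019]
tray 0.46 [398. 182.  91.  80.] 3925 [0.61  0.226 0.144] [0.743 0.293 0.19 ]
jack 0.57 [398. 181.  86.  80.] 3849 [0.612 0.226 0.148] [0.743 0.28  0.19 ]
LM heel 0.65 217 225 [ 0.457 -0.242  0.034]
LM heel 0.37 221 228 [ 0.457 -0.234  0.016]
LM heel_breast 0.69 218 226 [ 0.457 -0.24   0.029]
LM heel_seat 0.71 385 144 [0.529 0.243 0.16 ]
LM heel_black 0.68 228 262 [ 0.584 -0.26   0.036]
LM jack 0.91 375 187 [0.548 0.212 0.024]
```

Run:
```python
from h import *
f=np.load("top0.npz"); F=f["frame"]; P=f["P"]
a=cv2.resize(F[185:310,365:480],None,fx=4.3,fy=4.3,interpolation=cv2.INTER_CUBIC)
b=cv2.resize(F[105:255,170:240],None,fx=3.58,fy=3.58,interpolation=cv2.INTER_CUBIC)
h=min(a.shape[0],b.shape[0]); save("crop0.png",np.hstack([a[:h],b[:h]]))
print(F[222,205],F[200,201],F[272,416],F[213,424])
# tray heel top points
hsv=cv2.cvtColor(F,cv2.COLOR_RGB2HSV)
seat=(abs(P[...,2]-.16)<.006)&(P[...,0]<.6)&(P[...,1]>.15)
print("seatlevel",seat.sum()); 
for u,v in [(205,215),(205,222),(205,230),(205,238),(195,222)]: print(u,v,F[v,u],P[v,u].round(3))
for z,n,reg in [(.036,"heels",(P[...,1]<-.14))]:
    m=((abs(P[...,2]-z)<.008)&reg).astype(np.uint8)
    k,l,st,c=cv2.connectedComponentsWithStats(m)
    for i in range(1,k):
        if st[i,4]>100:
            p=P[l==i]; r=cv2.minAreaRect((p[:,:2]*1000).astype(np.float32)); print(st[i],p.mean(0).round(4),r,F[l==i].mean(0).round())
```

```text
[255 255 219] [221 167 109] [202 131  65] [39 39 37]
seatlevel 1131
205 215 [255 255 219] [0.544 0.237 0.162]
205 222 [255 255 219] [0.53  0.237 0.159]
205 230 [255 255 219] [0.513 0.236 0.161]
205 238 [204 165 117] [0.497 0.235 0.159]
195 222 [255 255 220] [0.53  0.257 0.161]
[413 201  26  26 488] [ 0.5654 -0.2558  0.0366] ((563.6236572265625, -256.4562072753906), (54.56516647338867, 55.84746170043945), 75.75479125976562) [40. 40. 39.]
[406 258  25  26 514] [ 0.4294 -0.2343  0.0364] ((427.4974365234375, -234.83233642578125), (55.66438293457031, 55.50198745727539), 76.90802001953125) [200. 130.  65.]
[496 383  48  17 143] [ 0.1671 -0.4472  0.036 ] ((169.43141174316406, -462.343994140625), (27.22208023071289, 116.7235107421875), 15.850090026855469) [54. 56. 45.]
[545 383  79   3 154] [ 0.1726 -0.6096  0.0358] ((172.6449432373047, -612.2767944335938), (183.51841735839844, 3.8432867527008057), 89.13481140136719) [43. 45. 36.]
```

View pics/crop0.png

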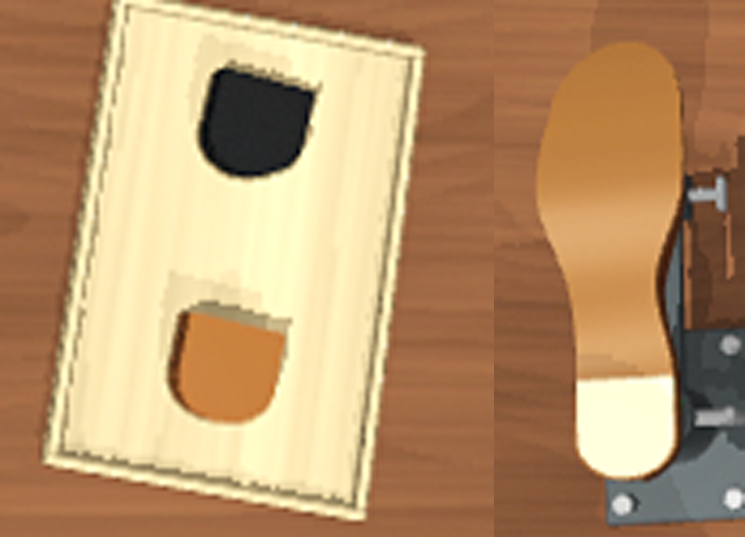

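View pics/top0.png

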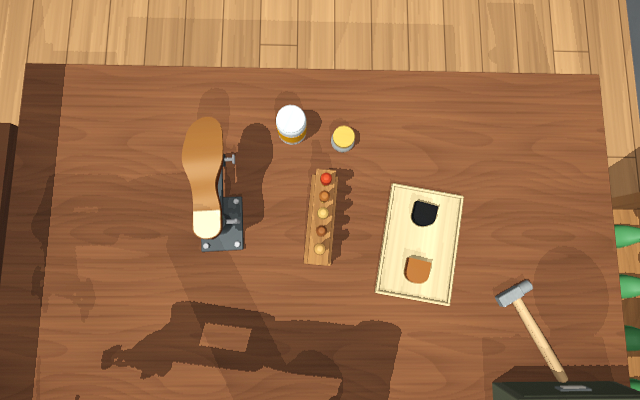

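The brown heel is the lower one in the tray, around (416,272), breast up-image (+x world, yaw around −0.2). The cream seat is at (205,222) with its straight edge up, also +x. The rack at (321,218) lies between them. Next I'll fit the outlines more precisely.

```bash
cat >> h.py <<'E'
from scipy.optimize import minimize
def outline(x,y,yaw,z):
    t=np.linspace(np.pi/2,3*np.pi/2,40)
    p=np.vstack([[.028,-.027],[.028,.027],np.c_[-.006+.022*np.cos(t),.027*np.sin(t)]])
    c,s=np.cos(yaw),np.sin(yaw); q=p@np.array([[c,s],[-s,c]])+[x,y]
    return np.c_[q,np.full(len(q),z)]
def proj(s,X):
    C=X@np.array(s["R"]).T+s["t"]; return np.c_[s["fx"]*C[:,0]/C[:,2]+s["cx"],s["fy"]*C[:,1]/C[:,2]+s["cy"]]
def fit(s,w,box,p0,z,K=8):
    u0,v0,u1,v1=box   # w: float fg-ness 0..1
    W=cv2.resize(w[v0:v1,u0:u1].astype(np.float32),None,fx=K,fy=K,interpolation=cv2.INTER_LINEAR)>.5
    def cost(p):
        q=(proj(s,outline(p[0]/1e3,p[1]/1e3,p[2]/1e2,z))-[u0,v0]+.5)*K-.5
        M=np.zeros(W.shape,np.uint8); cv2.fillPoly(M,[np.round(q*16).astype(np.int32)],1,shift=4)
        return 1-(W&(M>0)).sum()/(W|(M>0)).sum()
    p0=[p0[0]*1e3,p0[1]*1e3,p0[2]*1e2]
    r=minimize(cost,p0,method="Nelder-Mead",options=dict(initial_simplex=np.array([p0]+[np.add(p0,d) for d in ([6,0,0],[0,6,0],[0,0,12])])))
    return (r.x/[1e3,1e3,1e2]).round(4),round(1-r.fun,3)
def fg(F,a,b):  # position of colour between background a and foreground b
    a=np.array(a,float);b=np.array(b,float); return np.clip((F-a)@(b-a)/((b-a)@(b-a)),0,1)
E
python3 - <<'E'
from h import *
for c,hb,sb in [("top",(400,252,432,290),(186,203,224,244)),("scene",(200,205,236,238),(360,125,410,165))]:
    s=dict(np.load(c+"0.npz")); F=s["frame"].astype(float)
    sat=np.clip((F[...,0]-F[...,2]-70)/60,0,1)*(F[...,0]>130)
    w=np.clip((F[...,2]-140)/70,0,1)
    print(c,"heel",fit(s,sat,hb,(.429,-.234,-.2),.036),"seat",fit(s,w,sb,(.53,.237,0.),.16))
    blk=(F.max(-1)<75).astype(float)
    if c=="top": print("black",fit(s,blk,(408,195,445,232),(.565,-.256,-.2),.036))
for c in ["top"]:
    s=np.load("top0.npz");P=s["P"]; m=(s["z_map"]>0)&(abs(P[...,2]-.115)<.06)&(abs(P[...,1])<.07)&(P[...,0]>.4)&(P[...,0]<.69)
    print("rack",cv2.minAreaRect((P[m][:,:2]*1000).astype(np.float32)),P[m][:,2].max(), np.array(P[160:200,195:210,2]).max())
E
```

```text
top heel (array([ 0.428 , -0.2347, -0.2327]), np.float64(0.971)) seat (array([0.526 , 0.2338, 0.0632]), np.float64(0.982))
black (array([ 0.5639, -0.253 , -0.2745]), np.float64(0.923))
scene heel (array([ 0.4317, -0.2335, -0.2352]), np.float64(0.929)) seat (array([0.5274, 0.2355, 0.0495]), np.float64(0.941))
rack ((552.7711181640625, -6.056266784667969), (45.948280334472656, 219.7731170654297), 85.05450439453125) 0.16202518709194164 1.0153712006317361
```

```bash
python3 -m pendant '1 -.0266 -.039 0 0;1 -.0266 -.039 0 0;1 -.0266 -.039 0 0;1 -.0266 -.039 0 0;1 -.0266 -.039 0 0;1 -.0266 -.039 0 0;1 -.0266 -.039 0 0;1 -.0266 -.039 0 0;1 -.0266 -.039 0 0;1 -.0266 -.039 0 0;1 -.0266 -.039 0 0;1 -.0266 -.039 0 0;1 -.0266 -.039 0 0;1 -.0266 -.039 0 0;1 -.0266 -.039 0 0;1 -.0266 -.039 0 0;1 -.0266 -.039 0 0;1 -.0266 -.039 0 0;1 0 0 0 0;1 0 0 0 0' 40
cat > st.py <<'E'
from h import *
from scipy.spatial.transform import Rotation as Ro
import sys
def go(x,y,z,yaw):
    o=observe(); R=Ro.from_rotvec(o["tool_rot"]).as_matrix(); p=o["ee_pos"]
    ty=np.arctan2(R[1,1],R[0,1]); d=(yaw+np.pi/2-ty+np.pi/2)%np.pi-np.pi/2
    print("t",round(o["clock"],2),"p",p.round(4),"tool move",(R.T@(np.array([x,y,z])-p)).round(4),"turn(tool z)",round(-d,3),"tilt",round(np.arccos(-R[2,2]),4),"q",o["q"].round(2),"grip",round(o["grip_width"],3),o["gripper_force"])
if __name__=="__main__": go(*map(float,sys.argv[1:]))
E
python3 st.py .436 -.2365 .011 -.233
python3 - <<'E'
from h import *
s=eyes.snapshot("wrist"); save("w1.png",s["frame"]); print(s["fx"],s["cx"],s["cy"],s["R"],s["t"])
np.savez("w1.npz",**s)
for n in ["heel","heel_breast"]:
    for d in landmark_of("wrist",n)[:2]: print(n,d)
E
```

```text
clock: 3.4
ee_pos: [0.4359, -0.2354, 0.2308]
tool_rot: [-0.371, -3.118, -0.002]
ft_force: [-1.1, -0.2, -0.0]
grip_width: 1.002
gripper_force: 0.0
t 3.4 p [ 0.4359 -0.2354  0.2308] tool move [-0.0007 -0.0013  0.2198] turn(tool z) -0.004 tilt 0.0016 q [-0.52  0.2   1.74  0.    1.21 -1.85] grip 1.002 0.0
309.70691628693146 323.3961984990103 200.55058503551015 [[ 0.23316168  0.97243719  0.00123829]
 [ 0.92238428 -0.22156339  0.31641256]
 [ 0.30796571 -0.07263311 -0.94862087]] [ 0.12690922 -0.49468408  0.2284481 ]
heel {'position': [325.5, 159.3], 'score': 0.79}
heel_breast {'position': [319.8, 185.3], 'score': 0.97}
```

View pics/w1.png

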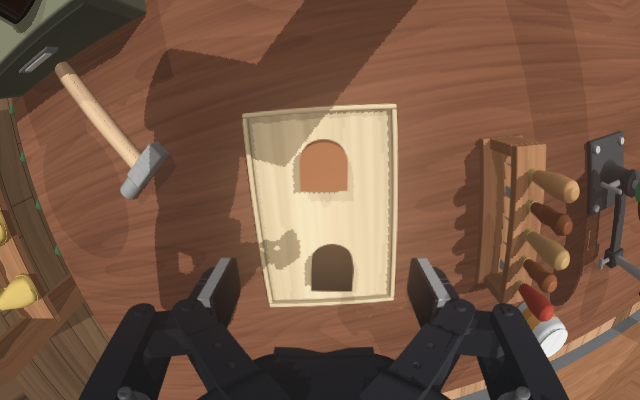

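The wrist view shows the brown heel at (325,165), laterally centred between the fingers, with its breast towards the image bottom. I'll refine the fit with this camera before descending.

```bash
cat >> h.py <<'E'
_pin=proj
def proj(s,X):
    if not s.get("fish"): return _pin(s,X)
    C=X@np.array(s["R"]).T+s["t"]; r=np.hypot(C[:,0],C[:,1]); k=np.arctan2(r,C[:,2])/r
    return np.c_[s["fx"]*k*C[:,0]+s["cx"],s["fy"]*k*C[:,1]+s["cy"]]
E
python3 - <<'E'
from h import *
s=dict(np.load("w1.npz")); s["fish"]=1; F=s["frame"].astype(float)
print(proj(s,np.array([[.4285,-.2345,.036]])),F[165,325],F[210,325],F[165,290])
sat=((F[...,0]-F[...,2]>75)&(F[...,1]/F[...,0]<.72)).astype(float)
print(fit(s,sat,(285,125,365,205),(.4285,-.2345,-.233),.036))
E
```

```text
[[322.34189108 168.10636552]] [185. 126.  88.] [245. 224. 185.] [243. 223. 184.]
(array([ 0.4266, -0.2333, -0.2195]), np.float64(0.957))
```

```bash
python3 -m pendant '1 0 -.0005 .045 0;1 0 0 .045 0;1 0 0 .045 0;1 0 0 .04 0;1 0 0 .03 0;1 0 0 .013 0;1 0 0 0 0;1 0 0 0 0;.3 0 0 0 0;.3 0 0 0 0;.3 0 0 0 0;0 0 0 0 0;0 0 0 0 0;0 0 0 0 0;0 0 0 0 0' 40; python3 st.py .4358 -.2358 .011 -.23
```

```text
clock: 5.05
ee_pos: [0.4367, -0.2357, 0.0146]
tool_rot: [0.368, 3.118, -0.001]
ft_force: [-0.2, 2.1, 5.8]
grip_width: 0.618
gripper_force: 42.6
t 5.05 p [ 0.4367 -0.2357  0.0146] tool move [ 0.0009 -0.0003  0.0036] turn(tool z) -0.005 tilt 0.0023 q [-0.52  0.45  2.02  0.    0.67 -1.85] grip 0.618 42.64452517032623
```

```bash
python3 -m pendant '0 0 0 -.01 0;0 0 0 -.03 0;0 0 0 -.045 0;0 0 0 -.045 0;0 0 0 -.045 0;0 0 0 -.04 0;0 0 0 -.01 0;0 0 0 0 0;0 0 0 0 0' 40; python3 st.py .534 .235 .235 .057
python3 - <<'E'
from h import *
s=eyes.snapshot("wrist"); save("w2.png",s["frame"]); np.savez("w2.npz",**s)
for c in ["scene","top"]:
    s=eyes.snapshot(c); P=cloud(s); np.savez(c+"2.npz",P=P,**s)
    for d in trace(c,"heel")[:1]:
        p=P[d["region"]&(s["z_map"]>0)]; print(c,d["score"],d["rect"],p.min(0),np.median(p,0),p.max(0))
E
```

```text
clock: 5.95
ee_pos: [0.435, -0.2349, 0.2371]
tool_rot: [-0.368, -3.118, -0.002]
ft_force: [-1.3, 0.2, -1.0]
grip_width: 0.621
gripper_force: 42.5
t 5.95 p [ 0.435  -0.2349  0.2371] tool move [0.0131 0.48   0.0025] turn(tool z) -0.292 tilt 0.0026 q [-0.52  0.19  1.73  0.    1.22 -1.85] grip 0.621 42.45176553726196
scene 0.85 [198.1, 159.5, 24.2, 29.6] [ 0.08343173 -0.26617734 -0.0039166 ] [ 0.44868347 -0.23631231  0.25622038] [ 0.46250611 -0.15320232  0.27515835]
top 0.61 [442.7, 275.8, 30.2, 33.6] [ 3.79795507e-01 -3.37607077e-01  6.03124715e-05] [ 0.41187648 -0.22021961  0.25783815] [ 0.45692161 -0.1969064   0.37102887]
```

View pics/w2.png

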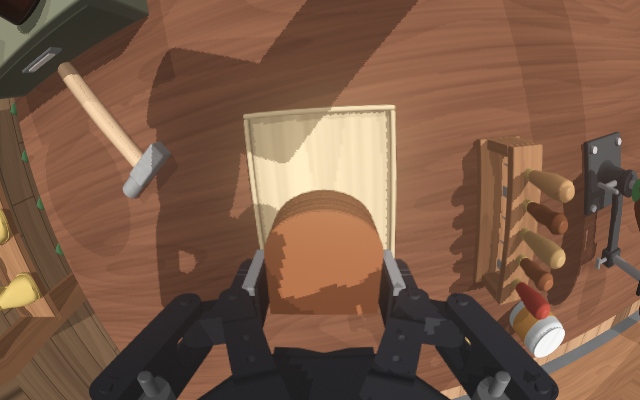

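Run:
```python
from h import *
s=dict(np.load("w2.npz")); s["fish"]=1; F=s["frame"].copy()
o=observe(); print(o["ee_pos"])
yaw=-.234; c,sn=np.cos(yaw),np.sin(yaw); 
x,y=.435-.0085*c,-.2349-.0085*sn; ez=.2371
G=cv2.resize(F[170:340,230:430],None,fx=3,fy=3)
for z,col in [(ez+.0214,(255,0,0)),(ez-.0086,(0,255,0))]:
    q=(proj(s,outline(x,y,yaw,z))-[230,170]+.5)*3-.5; cv2.polylines(G,[np.round(q).astype(np.int32)],True,col,1)
save("w2o.png",G)
```

```text
[ 0.43548708 -0.2350952   0.23683625]
```

View pics/w2o.png

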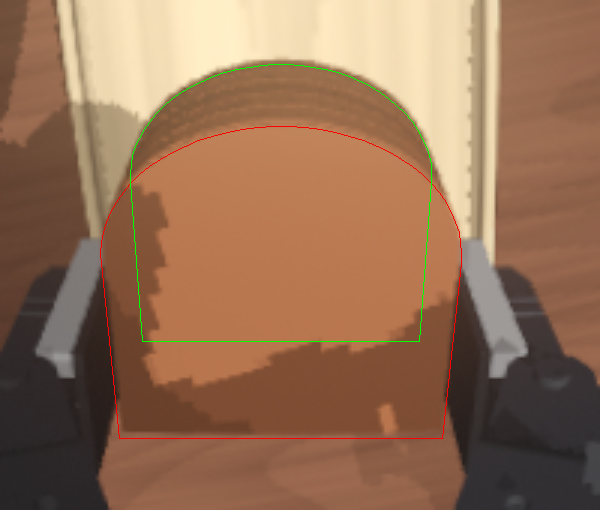

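The overlay matches the held heel to within about 0.5 mm: level, origin about 9 mm behind the TCP, underside 8.6 mm below it. Next I'll turn to the shoe's line, carry the heel over the rack, and stop short of the shoe for another look at the seat.

```bash
python3 -m pendant '0 0 0 0 -.145;0 0 0 0 -.145;0 0 0 0 0;0 -.0125 .02 0 0;0 -.0125 .04 0 0;0 -.0125 .043 0 0;0 -.0125 .043 0 0;0 -.0125 .043 0 0;0 -.0125 .043 0 0;0 -.0125 .043 0 0;0 -.0125 .04 0 0;0 0 .03 0 0;0 0 0 0 0;0 0 0 0 0' 40; python3 st.py .5357 .2352 .237 .057
python3 - <<'E'
from h import *
s=eyes.snapshot("wrist"); save("w3.png",s["frame"]); np.savez("w3.npz",**s); s["fish"]=1
print(proj(s,np.array([[.5267,.2347,.16]])),landmark_of("wrist","heel_seat")[:2])
E
```

```text
clock: 7.6
ee_pos: [0.5165, 0.1148, 0.2377]
tool_rot: [0.086, -3.139, 0.001]
ft_force: [-0.4, 0.3, -2.0]
grip_width: 0.624
gripper_force: 42.5
t 7.6 p [0.5165 0.1148 0.2377] tool move [-0.0257  0.1191  0.0006] turn(tool z) -0.002 tilt 0.0014 q [ 0.2   0.24  1.66 -0.    1.24 -1.43] grip 0.624 42.48817026615143
[[465.61028738 229.14279333]] [{'position': [467.9, 224.2], 'score': 0.6}]
```

View pics/w3.png

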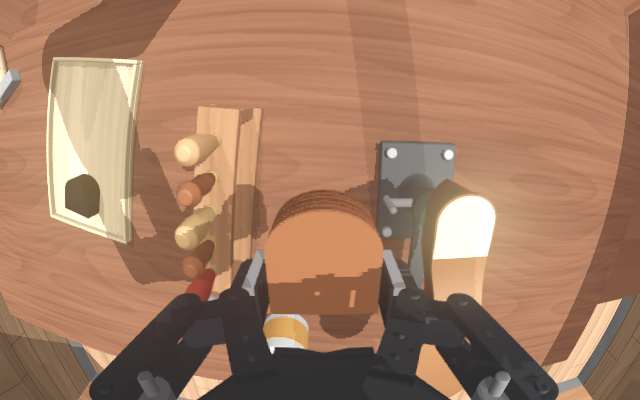

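The carry passed over the rack. The seat shows in full at about (465,228), its straight edge towards the toe (image bottom). I'll fit it and refit the heel.

Run:
```python
from h import *
s=dict(np.load("w3.npz")); s["fish"]=1; F=s["frame"].astype(float)
for th in (170,190,205):
    w=np.clip((F[...,2]-th+30)/60,0,1); print(th,fit(s,w,(428,185,505,268),(.5267,.2347,.057),.16))
for v in (215,240,252,256,258,262,268): print(v,F[v,460])
e=np.array([.5165,.1148,.2377]); yaw=.059
p=e[:2]-.009*np.array([np.cos(yaw),np.sin(yaw)])
hue=((F[...,0]-F[...,2])/(F[...,0]+1)>.42).astype(float)
print("breast rows",proj(s,outline(*p,yaw,e[2]+.0214))[:2], [F[v,300].round() for v in range(308,319,2)])
```

```text
170 (array([0.525 , 0.235 , 0.0506]), np.float64(0.971))
190 (array([0.5252, 0.2351, 0.06  ]), np.float64(0.983))
205 (array([0.5254, 0.2352, 0.0596]), np.float64(0.99))
215 [255. 255. 248.]
240 [255. 255. 249.]
252 [255. 255. 248.]
256 [255. 255. 248.]
258 [218. 170. 125.]
262 [218. 170. 125.]
268 [220. 171. 126.]
breast rows [[269.37341262 314.86490485]
 [377.0321572  314.66832209]] [array([142.,  92.,  63.]), array([142.,  91.,  63.]), array([142.,  92.,  63.]), array([154., 107.,  82.]), array([198., 194., 190.]), array([211., 212., 210.])]
```

```bash
python3 st.py .535 .2353 .185 .058
python3 - <<'E'
from h import *
s=dict(np.load("w3.npz")); F=s["frame"].astype(int)
print([tuple(F[308,u]) for u in list(range(264,274))],[tuple(F[308,u]) for u in range(374,386)])
E
```

```text
t 7.7 p [0.5167 0.1137 0.238 ] tool move [-0.0248  0.1205  0.053 ] turn(tool z) -0.005 tilt 0.0008 q [ 0.2   0.24  1.66 -0.    1.24 -1.43] grip 0.622 42.488831877708435
[(np.int64(61), np.int64(48), np.int64(43)), (np.int64(62), np.int64(49), np.int64(44)), (np.int64(60), np.int64(47), np.int64(42)), (np.int64(105), np.int64(73), np.int64(59)), (np.int64(180), np.int64(129), np.int64(100)), (np.int64(181), np.int64(127), np.int64(96)), (np.int64(152), np.int64(101), np.int64(72)), (np.int64(142), np.int64(92), np.int64(64)), (np.int64(142), np.int64(92), np.int64(64)), (np.int64(142), np.int64(91), np.int64(63))] [(np.int64(141), np.int64(91), np.int64(62)), (np.int64(141), np.int64(91), np.int64(62)), (np.int64(141), np.int64(91), np.int64(62)), (np.int64(147), np.int64(97), np.int64(69)), (np.int64(155), np.int64(105), np.int64(78)), (np.int64(149), np.int64(103), np.int64(80)), (np.int64(56), np.int64(46), np.int64(42)), (np.int64(57), np.int64(47), np.int64(43)), (np.int64(56), np.int64(46), np.int64(43)), (np.int64(55), np.int64(46), np.int64(42)), (np.int64(56), np.int64(46), np.int64(42)), (np.int64(56), np.int64(46), np.int64(42))]
```

```bash
python3 -m pendant '0 -.005 .02 0 0;0 -.008 .04 0 0;0 -.008 .035 0 0;0 -.004 .02 0 0;0 0 .0055 0 0;0 0 0 .02 0;0 0 0 .02 0;0 0 0 .01 0;0 0 0 0 0;0 0 0 0 0;0 0 0 0 0' 40; python3 st.py .535 .2353 .175 .058
python3 - <<'E'
from h import *
ims=[]
for c in ["scene","top"]:
    s=eyes.snapshot(c); P=cloud(s); np.savez(c+"4.npz",P=P,**s); F=s["frame"]
    o=observe(); e=o["ee_pos"]; yaw=.058
    p=e[:2]-.009*np.array([np.cos(yaw),np.sin(yaw)])
    u0,v0=(345,105) if c=="scene" else (165,180)
    G=cv2.resize(F[v0:v0+75,u0:u0+80],None,fx=5,fy=5)
    for x,y,z,col in [(*p,e[2]-.0086,(0,255,0)),(*p,e[2]+.0214,(255,0,0)),(.526,.2348,.16,(0,0,255))]:
        q=(proj(s,outline(x,y,yaw,z))-[u0,v0]+.5)*5-.5; cv2.polylines(G,[np.round(q).astype(np.int32)],True,col,1)
    ims.append(G)
    m=(abs(P[...,0]-.52)<.05)&(abs(P[...,1]-.235)<.04)&(P[...,2]<.25)&(P[...,2]>.15)
    b=m&(F[...,0].astype(int)-F[...,2]>60)&(P[...,2]>.17); print(c,b.sum(),np.percentile(P[b],[2,50,98],axis=0).round(4))
save("m4.png",np.hstack(ims))
E
```

```text
clock: 8.8
ee_pos: [0.5359, 0.2361, 0.1895]
tool_rot: [-0.086, 3.138, 0.001]
ft_force: [0.1, 0.6, -1.9]
grip_width: 0.618
gripper_force: 42.5
t 8.8 p [0.5359 0.2361 0.1895] tool move [ 0.0009 -0.0008  0.0145] turn(tool z) -0.003 tilt 0.0022 q [ 0.4   0.36  1.61 -0.    1.17 -1.23] grip 0.618 42.54523158073425
scene 309 [[0.514  0.2082 0.1819]
 [0.5527 0.2384 0.2079]
 [0.559  0.2628 0.2257]]
top 120 [[0.502  0.2072 0.2012]
 [0.5155 0.2176 0.2106]
 [0.5253 0.2278 0.2132]]
```

View pics/m4.png

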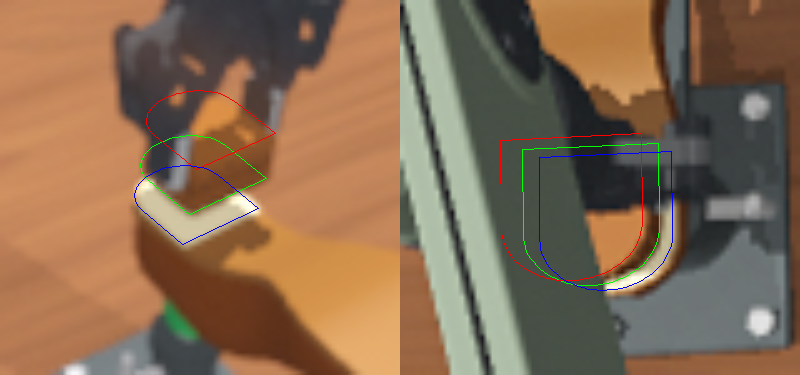

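Scene overlay: seat outline (blue, corner near (183,244)) and heel outlines (green and red) match the picture to about 1 px. Now the last descent.

```bash
python3 -m pendant '0 .0005 -.0005 .004 0;0 0 0 .004 0;0 0 0 .003 0;0 0 0 .002 0;0 0 0 0 0;0 0 0 0 0;0 0 0 0 0' 40; for i in 1 2 3; do python3 st.py .535 .2353 .175 .058; python3 -m pendant '0 0 0 0 0' >/dev/null; done
python3 - <<'E'
from h import *
ims=[]
for c in ["scene","top"]:
    s=eyes.snapshot(c); P=cloud(s); F=s["frame"]
    o=observe(); e=o["ee_pos"]; yaw=.058
    p=e[:2]-.009*np.array([np.cos(yaw),np.sin(yaw)])
    u0,v0=(362,115) if c=="scene" else (180,200)
    G=cv2.resize(F[v0:v0+48,u0:u0+40],None,fx=10,fy=10,interpolation=cv2.INTER_CUBIC)
    for x,y,z,col in [(*p,e[2]-.0086,(0,255,0)),(.526,.2348,.16,(0,0,255))]:
        q=(proj(s,outline(x,y,yaw,z))-[u0,v0]+.5)*10-.5; cv2.polylines(G,[np.round(q).astype(np.int32)],True,col,1)
    ims.append(G)
save("m5.png",np.hstack(ims))
E
```

```text
clock: 9.6
ee_pos: [0.5348, 0.2359, 0.1754]
tool_rot: [-0.087, 3.14, 0.0]
ft_force: [0.4, -1.1, -1.0]
grip_width: 0.622
gripper_force: 42.5
t 9.6 p [0.5348 0.2359 0.1754] tool move [-0.0002 -0.0006  0.0004] turn(tool z) -0.003 tilt 0.0003 q [ 0.4   0.37  1.63  0.    1.14 -1.23] grip 0.622 42.544729113578796
t 9.7 p [0.5347 0.2358 0.1755] tool move [-0.0002 -0.0005  0.0005] turn(tool z) -0.003 tilt 0.0003 q [ 0.4   0.37  1.63  0.    1.14 -1.23] grip 0.621 42.54446983337402
t 9.8 p [0.5347 0.2358 0.1754] tool move [-0.0002 -0.0005  0.0004] turn(tool z) -0.003 tilt 0.0003 q [ 0.4   0.37  1.63  0.    1.14 -1.23] grip 0.624 42.54509747028351
```

View pics/m5.png

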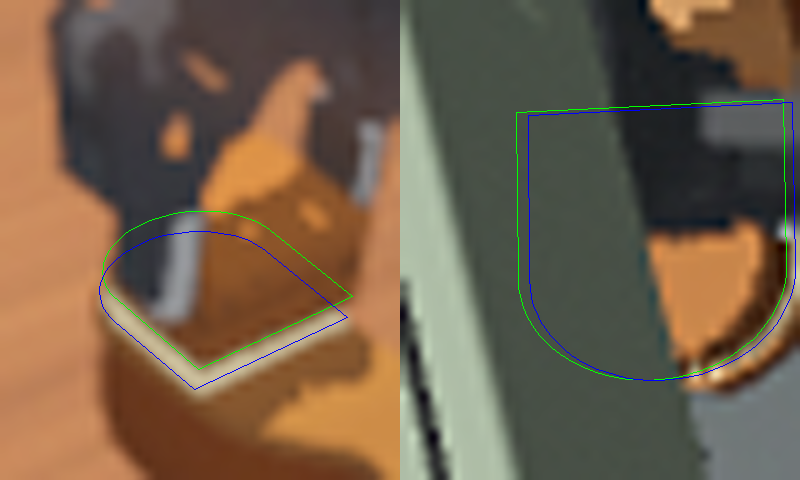

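The scene view shows the heel hovering, its bottom corner at (201,370) over the seat corner at (203,392). The gap is even at about 6–7 mm and the edges are parallel, with the lateral offset within about 2 mm. I'm handing it in.

```bash
python3 -c "
from plant import workorder; print(workorder.hand_in())"
```

```text
the job is handed in; nothing more can be done
None
```

I handed the job in with the brown heel held level about 6–7 mm above the heel seat, straight edge towards the toe, centred to about 2 mm by the cameras; the hand-in returned no verdict.

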